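Set and lock the depth stop on a relay

ROBOT

A 6-joint arm with a two-finger parallel gripper is mounted at the origin on the work surface. World frame = base frame: x ahead of the robot, y to its left, z up, the work surface at z = 0. Lengths are in m, angles in rad, forces in N, time in s.
With the tool pointing down it reaches from about 0.375 to 0.925 m from the base axis. Payload 5.7 kg.
Tool frame: the origin (TCP) lies on the centre line of the jaws, within the pads' length; the fingertips stand 8 mm ahead of it and the grasp point (between the pads) lies 11 mm behind it; z points along the fingers, y is the line along which they close (so a half turn about z gives the same grasp; the last joint's range is limited). The gripper opens to 88 mm and grips with 3 to 60 N. Pads are 20 mm wide; open, the fingers measure 115 mm over their backs; the gripper's body (75 mm by 178 mm) begins 61 mm behind the grasp point.
Start: joints at [1.012, 0.359, 1.51, -0, 1.272, -0.115], TCP at [0.258, 0.542, 0.231] pointing down, gripper open.
Joint ranges: [-2.97, 2.97], [-1.01, 2.36], [0.21, 2.38], [-0.96, 4.11], [0.2, 2.71], [-2.98, 2.98]. Speed limits (rad/s): [2.39, 2.39, 3.14, 3.14, 3.14, 3.14].

INTERFACE

Orientations are given as [roll, pitch, yaw] about the fixed x, y, z axes, in that order (R = Rz(yaw) Ry(pitch) Rx(roll)).
In Python, from cell import robot, optics gives the robot as it stands. The module is installed in compiled form; this text tells all that it offers.
- The arm moves only by the tool drive_tool, never from a script. Its argument "steps" is one flat list of numbers, 7 for each row, row after row: the closure, from 0 (fully open) to 1 (shut), then the shift along the tool's x, y, z in m, then the turn, a rotation vector about the tool's x, y, z in degrees. A call has 1 to 20 rows; each row shifts and turns the commanded pose from where the row before left it, along the tool's axes as they then stand; what a row does not reach is not made up. A row lasts 1/8 s, in which the tool goes at most 62.5 mm and 10.7 degrees, less where a joint would pass 70% of its speed; a pose out of reach is approached as far as the arm can. A call with a gripper value outside its range is refused whole. The fingers move at their own pace and stop on an object; "newtons" is the grip in N (left out, the last holds). Time passes only in rows, so rows that do not move let the fingers close. It gives the time, the measured TCP pose, the force, the opening and the grip force at its end, in the units of the state.
- robot.observe(): the state, without advancing time (a new reading comes with each control period).
- optics.read_camera(name): name is "scene" or "top" or "wrist"; returns a dict with "pixels" (480x640x3 uint8, blue, green, red), "camera_matrix" (3x3 intrinsics, pixels), "origin" and "orientation" of the camera in the world. Camera axes: x right, y down, z forward; pixel columns grow to the right and rows downward; lengths in m; the calibration is good to about 2 mm. A picture is of the moment at which its call begins. There is no depth.
- robot.hand_in(): hands the job in; it is judged then, once.
The state is a dict: "t": time; "q": joint angles; "joint_vel": joint speeds; "joint_efforts": joint torques, N m; "tcp_pos": TCP position; "tool_rot": TCP orientation; "ft_force": force on the tool from outside, world axes, zero at the start; "ft_torque": the same for the moment, N m; "finger_gap": finger opening in m; "grasp_force": force on a finger pad.
Only numpy, scipy, OpenCV 4.12 (cv2) and the standard library are available. Lean on these libraries where they do the work, as an engineer would, in place of code of your own. Each camera call takes 0.05 s, during which the arm holds its last target. There are 200 camera calls.

TASK

On the bench stand, lower the depth stop by its knob until the rubber foot just rests on the tall relay in the middle of the fuse carrier, gently, so that the relay is not crushed. With the foot still resting on the relay, swing the clamp lever clockwise to its locked end, and let go of everything. Leave the carrier where it sits and everything else on the bench undisturbed.

Things in the scene. Friction and masses are not known exactly. Their poses are not given: they have to be found in the camera images.
- stand: fixed stand: base plate 270 x 200 x 15 mm, grey column at its back, grey arm 46 mm wide reaching forward from it, 125 to 160 mm above the table. Origin on the table straight below the stop rod's axis; x points from rod to column, y to the stand's left, z up. The clamp lever's upright pivot is at x = +50 mm, y = 0.
- stop: depth stop: origin at the centre of its black round knob (30 mm across, 28 high). Steel rod slides straight up and down in the arm, 75 mm travel, stays where left; about 3 N pushes it down. Starts with its rubber foot (18 mm wide) 20 to 55 mm above the relay. The foot screws in and out: its underside is 157 to 173 mm below the origin, unmeasured. It gives 1 mm per 3 N.
- lever_grip (a point): on the axis of the black upright handle post (16 mm across, 38 mm high) at the free end of the clamp lever, 16 mm below the post's top. The lever lies level on top of the arm; the post's axis is 80 mm from the pivot. The top of the lever's flat bar is 19 mm below this point.
- lever (a joint): clamp lever's angle, rad: 0 = open, pointing to the stand's +y; grows as it turns clockwise seen from above, towards the column (+x). Starts at 0 to 0.3, locked from 1.1 on, end stop at 1.35. Turning it takes 3.5 N at the post, rising to 6 N as it tightens; it stays where left.
- relay_top (a point): centre of the top face of the tall grey relay (30 x 30 mm) in the middle of the loose black fuse carrier (110 x 80 mm, 52 mm high to this point), which lies in a shallow nest on the base plate under the stop, z up, a few mm off centre at most. The relay's case takes about 14 N before it cracks.
- carrier: the black fuse carrier itself, loose, about 0.45 kg; origin at the centre of its underside, x along its 110 mm side.
- spare_relay: loose grey relay cube, 28 mm, standing on the stand's base plate at its left edge (bystander); origin at its underside
- old_relay: loose grey relay cube, 28 mm, on the table in front of the stand (its -x side) (bystander); origin at its underside
- probe: circuit tester 175 mm long with a clear handle and a steel spike, lying in front of the stand (its -x side) (bystander)
- driver: screwdriver lying on the table beside the stand, on its left (+y) (bystander)
Things that resemble listed ones, but are neither listed nor needed, are in the scene too. Leave any brown or turquoise look-alike of the carrier alone.

How it is judged:
On the way, in this order (a step that is already met when the one before it is completed fails the run):
1. the foot rests on the relay while the clamp is still open (contact force between stop and carrier above 0.3 N and value of joint lever below 0.7 rad), for 0.2 s.
2. the clamp lever is turned to locked, with the foot resting on the relay (contact force between stop and carrier above 0.3 N and value of joint lever above 1.1 rad), for 0.2 s.
At the end, for the whole second after the job is handed in: the foot rests on the relay (contact force above 0.3 N), the clamp lever stands at 1.1 rad or more, the stop is at rest, and the carrier lies within 5 mm of where it was, level (all of step 2 and linear speed of stop below 0.005 m/s and distance of relay_top from where it was at the start of the episode below 0.005 m and angle between relay_top's own z axis and vertical below 0.05 rad); the robot touches nothing.
It fails at once if the relay is pressed by the stop with more than 14 N (contact force between stop and carrier above 14 N).
It fails at once if the carrier is moved more than 8 mm (distance of relay_top from where it was at the start of the episode above 0.008 m).
It fails at once if the carrier is touched by the robot (contact force between any of the arm, the fingers and carrier above 1 N).
It fails at once if a bystander is moved more than 15 mm (distance of any of spare_relay, old_relay, probe, driver from where it was at the start of the episode above 0.015 m).
It also fails if it takes over 56 s, if anything falls off the work surface, if the arm or the gripper's body presses on something with over 40 N, if the wrist force passes 120 N, or if a joint passes its speed limit or range.

## Working session

There is one attempt and no reset: what is moved stays moved. The work goes in short steps, Python scripts to look and compute and a tool call to move; the robot and the scene stay as the last step left them, time stands still between calls to the robot, and variables do not carry over. Pictures are saved under pics/ and viewed, at most 10 in all, crops included, and the job is handed in when it is done.

Besides the shell and the picture viewer there is one more tool, called after ">>>" as name(argument=value, ...), one argument or row to a line, values as JSON. drive_tool: Moves the arm, as the interface text tells. Its arguments: {"type":"object","properties":{"steps":{"type":"array","items":{"type":"number"}},"newtons":{"type":"number"}},"required":["steps"]}

```bash
mkdir -p pics; cat > h.py <<'E'
import numpy as np, cv2
from cell import robot, optics
def snap(n,f=None):
    c=optics.read_camera(n)
    if f: cv2.imwrite('pics/'+f,c['pixels'])
    return c
from scipy.spatial.transform import Rotation as Ro
def RM(c):
    o=np.array(c['orientation'],float)
    return o if o.shape==(3,3) else Ro.from_euler('xyz',o).as_matrix()
def ray(c,u,v):
    d=RM(c)@np.linalg.inv(c['camera_matrix'])@np.array([u,v,1.]);return np.array(c['origin']),d/np.linalg.norm(d)
def onz(c,u,v,z):
    o,d=ray(c,u,v);return o+d*(z-o[2])/d[2]
def proj(c,p):
    q=np.array(c['camera_matrix'])@(RM(c).T@(np.array(p)-c['origin']));return q[:2]/q[2]
def two(c1,p1,c2,p2):
    o1,d1=ray(c1,*p1);o2,d2=ray(c2,*p2)
    s=np.linalg.lstsq(np.c_[d1,-d2],o2-o1,rcond=None)[0]
    a,b=o1+d1*s[0],o2+d2*s[1];return (a+b)/2,np.linalg.norm(a-b)
E
python3 - <<'E'
from h import *
for n in('scene','top'):
    c=snap(n,n+'0.png');print(n,c['origin'],c['orientation'],c['camera_matrix'][0])
print(robot.observe())
E
```

```text
scene [ 1.45891633 -0.13719118  0.90488251] [-2.21927997 -0.01937978  1.41067506] [564.50903362   0.         313.89296712]
top [0.444684   0.03275895 1.04596022] [-3.042229   -0.0383151  -1.57429658] [462.63116392   0.         326.53324534]
{'t': 0.1, 'q': array([ 1.01190510e+00,  3.59413496e-01,  1.51127163e+00, -3.15955827e-05,
        1.27251447e+00, -1.15108260e-01]), 'joint_vel': array([-0.00131064, -0.00119511, -0.00140138, -0.00135364, -0.00297328,
       -0.00132677]), 'joint_efforts': array([-1.87472519e-04, -5.16356814e+01, -2.71408439e+01,  6.75790804e-02,
        2.74873845e-02, -4.57096036e-06]), 'tcp_pos': array([0.25732418, 0.54136972, 0.22992525]), 'tool_rot': array([-3.13999288e+00, -1.54578064e-04,  2.69781888e+00]), 'ft_force': array([ 0.15837578,  0.38918275, -0.17395758]), 'ft_torque': array([ 0.02837186,  0.02446323, -0.03680966]), 'grasp_force': 0.0, 'finger_gap': 0.08764032824995814}
```

View pics/scene0.png

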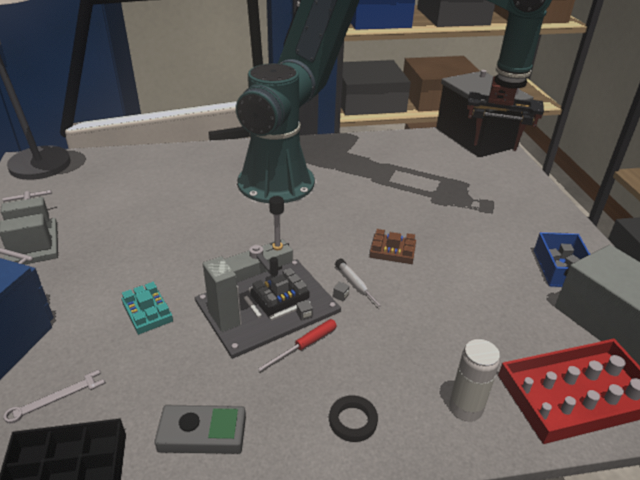

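View pics/top0.png

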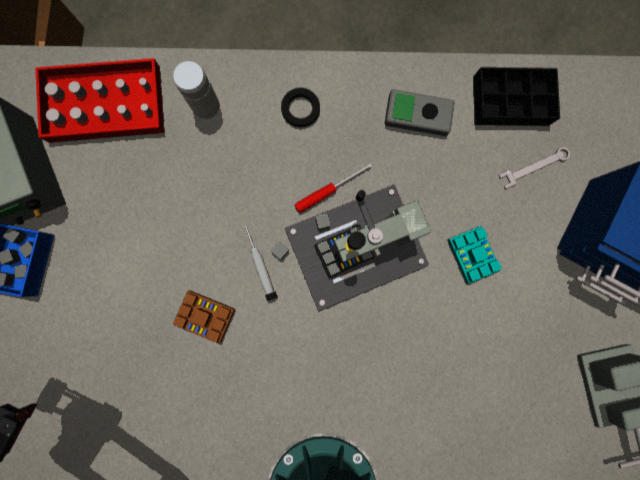

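The top view shows the knob at about (356,241), lever pivot (375,236) and lever post (361,196). The column is at about (412,220) and the black carrier is under the stop at (343,250). The brown (205,316) and turquoise (474,254) carriers are look-alikes. I'll confirm this with an enlarged crop.

```bash
python3 - <<'E'
from h import *
a=cv2.imread('pics/top0.png')[170:320,270:440]; b=cv2.imread('pics/scene0.png')[185:355,190:350]
a=cv2.resize(a,None,fx=2.35,fy=2.35,interpolation=2);a=cv2.resize(a,(400,353));b=cv2.resize(b,(400,425),interpolation=2)
o=np.zeros((425,800,3),np.uint8);o[:353,:400]=a;o[:,400:]=b;cv2.imwrite('pics/c1.png',o)
c=snap('top')
for p in[(392,192),(293,231),(322,303),(421,262)]: print(onz(c,*p,.015).round(4))
E
```

```text
[ 0.6546 -0.1566  0.015 ]
[0.565  0.0679 0.015 ]
[0.4049 0.0034 0.015 ]
[ 0.4951 -0.2194  0.015 ]
```

View pics/c1.png

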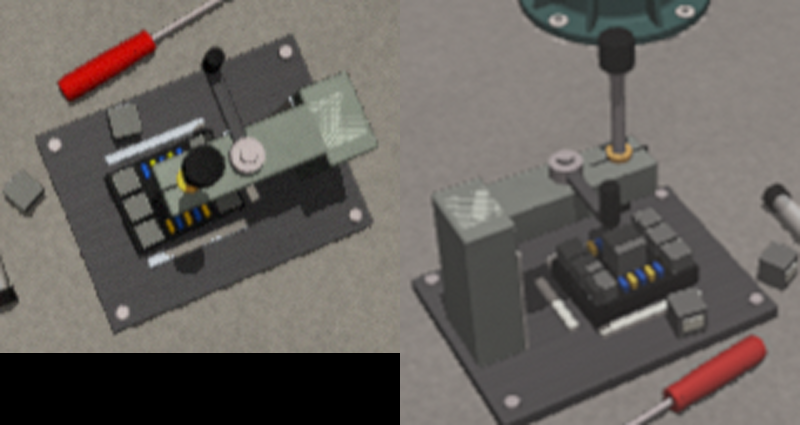

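```bash
python3 - <<'E'
from h import *
t=snap('top');s=snap('scene')
K,e=two(t,(356.3,240.1),s,(276.8,200.2));print('knobtop',K,e)
L,e=two(t,(360.5,194.7),s,(274,259.4));print('posttop',L,e)
P,e=two(t,(375.4,235.4),s,(256.4,249));print('pivot',P,e)
y=np.radians(-68.1);X=np.array([np.cos(y),np.sin(y)]);Y=np.array([-X[1],X[0]])
print('stand x',X,'y',Y)
print('piv-knob in stand',(P-K)[:2]@X,(P-K)[:2]@Y,'post-piv',(L-P)[:2]@X,(L-P)[:2]@Y,'piv+80',P[:2]+.08*Y)
print('rod from piv',P[:2]-.05*X)
E
```

```text
knobtop [ 0.51886138 -0.04742481  0.27905119] 0.0015152036784196212
posttop [ 0.61085831 -0.0641909   0.20287221] 0.001954395965680973
pivot [ 0.53802482 -0.09443143  0.17465824] 0.0007782547892652954
stand x [ 0.37298778 -0.92783625] y [0.92783625 0.37298778]
piv-knob in stand 0.05076217413748914 0.0002476368887229796 post-piv -0.0008922564173644461 0.07885689926069671 piv+80 [ 0.61225172 -0.06459241]
rod from piv [ 0.51937543 -0.04803962]
```

>>> drive_tool(
  steps=[1, -0.0408, -0.035, -0.0075, 0, 0, 0, 1, -0.0408, -0.035, -0.0075, 0, 0, 0, 1, -0.0408, -0.035, -0.0075, 0, 0, 0, 1, -0.0408, -0.035, -0.0075, 0, 0, 0, 1, -0.0408, -0.035, -0.0075, 0, 0, 0, 1, -0.0408, -0.035, -0.0075, 0, 0, 0, 1, -0.0408, -0.035, -0.0075, 0, 0, 0, 1, -0.0408, -0.035, -0.0075, 0, 0, 0, 1, -0.0408, -0.035, -0.0075, 0, 0, 0, 1, -0.0408, -0.035, -0.0075, 0, 0, 0, 1, -0.0408, -0.035, -0.0075, 0, 0, 0, 1, -0.0408, -0.035, -0.0075, 0, 0, 0, 1, 0, 0, 0, 0, 0, -8, 1, 0, 0, 0, 0, 0, -8, 1, 0, 0, 0, 0, 0, -8, 1, 0, 0, 0, 0, 0, -8, 1, 0, 0, 0, 0, 0, -8, 1, 0, 0, 0, 0, 0, -7.3],
  newtons=20,
)

```text
t: 2.5
tcp_pos: [0.5193, -0.0477, 0.3206]
tool_rot: [3.142, -0.0, -2.756]
ft_force: [1.1, -0.1, -0.1]
finger_gap: 0.0007
grasp_force: 0.0
```

```bash
python3 - <<'E'
from h import *
s=robot.observe();print({k:np.round(s[k],3) for k in('t','q','tcp_pos','tool_rot','ft_force','finger_gap')})
t=snap('top');c=snap('scene')
g=lambda u,v:(270+u/2.353,170+v/2.353); f=lambda u,v:(190+(u-400)/2.5,185+v/2.5)
for a,b in[((376,148),(433,190)),((345,72),(470,240))]: print(two(t,g(*a),c,f(*b)))
w=snap('wrist');k=w['pixels']
i=np.hstack([c['pixels'][150:350,170:370],k[::2,::2][:200]]);cv2.imwrite('pics/c2.png',cv2.resize(i,(800,int(200*800/i.shape[1]))))
E
```

```text
{'t': np.float64(2.5), 'q': array([-0.224,  0.172,  1.546, -0.   ,  1.424, -2.181]), 'tcp_pos': array([ 0.519, -0.048,  0.321]), 'tool_rot': array([ 3.142, -0.   , -2.756]), 'ft_force': array([ 1.099, -0.119, -0.133]), 'finger_gap': np.float64(0.001)}
(array([ 0.544505  , -0.20381829,  0.15986085]), np.float64(0.0023699665503766473))
(array([ 0.60848914, -0.17756096,  0.15880356]), np.float64(0.0017879975146161645))
```

View pics/c2.png

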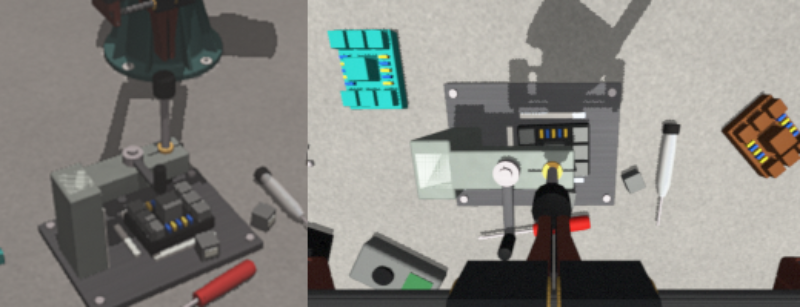

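Column top is at 0.16 and the closed fingers are above the knob. I'll descend onto it.

>>> drive_tool(
  steps=[1, 0, 0, 0.01, 0, 0, 0, 1, 0, 0, 0.01, 0, 0, 0, 1, 0, 0, 0.008, 0, 0, 0, 1, 0, 0, 0.002, 0, 0, 0, 1, 0, 0, 0.002, 0, 0, 0, 1, 0, 0, 0.002, 0, 0, 0, 1, 0, 0, 0.002, 0, 0, 0, 1, 0, 0, 0.002, 0, 0, 0, 1, 0, 0, 0.002, 0, 0, 0, 1, 0, 0, 0.002, 0, 0, 0, 1, 0, 0, 0.002, 0, 0, 0, 1, 0, 0, 0.002, 0, 0, 0, 1, 0, 0, 0.001, 0, 0, 0],
)

```text
t: 4.28
tcp_pos: [0.5194, -0.0477, 0.2735]
tool_rot: [-3.142, -0.0, -2.76]
ft_force: [-2.0, 0.6, 2.1]
finger_gap: 0.0004
grasp_force: 1.3
```

>>> drive_tool(
  steps=[1, 0, 0, 0.001, 0, 0, 0, 1, 0, 0, 0.001, 0, 0, 0, 1, 0, 0, 0.001, 0, 0, 0, 1, 0, 0, 0.001, 0, 0, 0],
)

```text
t: 4.78
tcp_pos: [0.5194, -0.0477, 0.2696]
tool_rot: [-3.142, -0.0, -2.76]
ft_force: [-2.7, -0.1, 2.7]
finger_gap: 0.0005
grasp_force: 1.3
```

```bash
python3 - <<'E'
from h import *
s=robot.observe();print(s['tcp_pos'],s['ft_force'])
c=snap('scene');i=c['pixels'][170:320,190:350];cv2.imwrite('pics/c3.png',cv2.resize(i,(640,600),interpolation=2))
E
```

```text
[ 0.51943881 -0.04767048  0.26961856] [-2.67371636 -0.08658667  2.73661224]
```

View pics/c3.png

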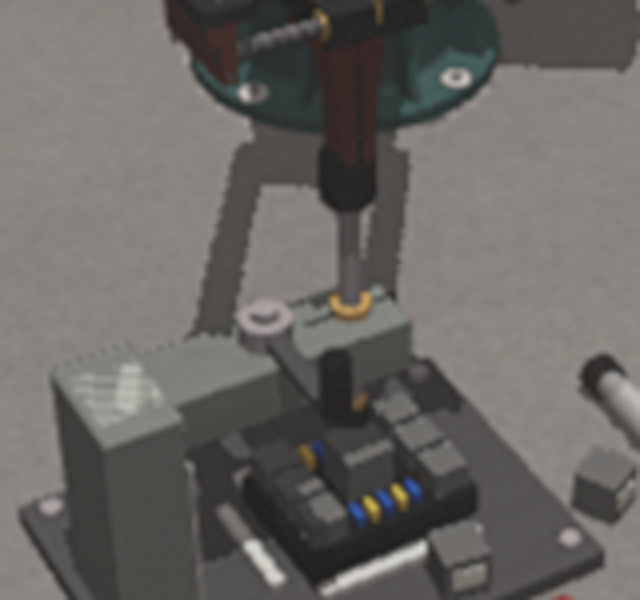

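>>> drive_tool(
  steps=[1, 0, 0, 0.001, 0, 0, 0, 1, 0, 0, 0.001, 0, 0, 0, 1, 0, 0, 0.001, 0, 0, 0],
)

```text
t: 5.2
tcp_pos: [0.5196, -0.0477, 0.2666]
tool_rot: [-3.141, 0.0, -2.76]
ft_force: [-1.9, -0.2, 2.6]
finger_gap: 0.0001
grasp_force: 1.3
```

>>> drive_tool(
  steps=[1, 0, 0, 0.001, 0, 0, 0],
)

```text
t: 5.32
tcp_pos: [0.5196, -0.0477, 0.2656]
tool_rot: [-3.141, 0.0, -2.76]
ft_force: [-1.7, 0.2, 1.7]
finger_gap: 0.0005
grasp_force: 1.3
```

>>> drive_tool(
  steps=[1, 0, 0, 0.001, 0, 0, 0, 1, 0, 0, 0.001, 0, 0, 0, 1, 0, 0, 0.001, 0, 0, 0],
)

```text
t: 5.7
tcp_pos: [0.5196, -0.0477, 0.2626]
tool_rot: [-3.141, 0.0, -2.76]
ft_force: [-1.5, 0.9, 2.1]
finger_gap: 0.0006
grasp_force: 1.3
```

>>> drive_tool(
  steps=[1, 0, 0, 0.001, 0, 0, 0, 1, 0, 0, 0.001, 0, 0, 0, 1, 0, 0, 0.001, 0, 0, 0],
)

```text
t: 6.08
tcp_pos: [0.5195, -0.0477, 0.2596]
tool_rot: [-3.141, 0.0, -2.76]
ft_force: [-0.9, -0.4, 2.0]
finger_gap: 0.0001
grasp_force: 1.3
```

>>> drive_tool(
  steps=[1, 0, 0, 0.001, 0, 0, 0, 1, 0, 0, 0.001, 0, 0, 0, 1, 0, 0, 0.001, 0, 0, 0],
)

```text
t: 6.45
tcp_pos: [0.5195, -0.0477, 0.2566]
tool_rot: [-3.141, 0.0, -2.76]
ft_force: [-0.7, 0.6, 2.9]
finger_gap: 0.0006
grasp_force: 1.3
```

>>> drive_tool(
  steps=[1, 0, 0, 0.001, 0, 0, 0, 1, 0, 0, 0.001, 0, 0, 0],
)

```text
t: 6.7
tcp_pos: [0.5195, -0.0477, 0.2546]
tool_rot: [-3.141, 0.0, -2.76]
ft_force: [-1.0, -0.5, 2.3]
finger_gap: 0.0004
grasp_force: 1.3
```

>>> drive_tool(
  steps=[1, 0, 0, 0.001, 0, 0, 0, 1, 0, 0, 0.001, 0, 0, 0, 1, 0, 0, 0.001, 0, 0, 0],
)

```text
t: 7.08
tcp_pos: [0.5196, -0.0477, 0.2519]
tool_rot: [-3.141, 0.0, -2.76]
ft_force: [-1.5, 0.5, 6.8]
finger_gap: 0.0007
grasp_force: 3.2
```

>>> drive_tool(
  steps=[1, 0, 0, 0, 0, 0, 0, 1, 0, 0, 0, 0, 0, 0],
)

```text
t: 7.32
tcp_pos: [0.5195, -0.0477, 0.2518]
tool_rot: [-3.141, 0.0, -2.76]
ft_force: [-2.2, 0.2, 4.4]
finger_gap: 0.0004
grasp_force: 2.5
```

>>> drive_tool(
  steps=[1, 0, 0, 0.0005, 0, 0, 0, 1, 0, 0, 0, 0, 0, 0],
)

```text
t: 7.58
tcp_pos: [0.5195, -0.0477, 0.2515]
tool_rot: [-3.141, 0.0, -2.76]
ft_force: [-2.3, 0.8, 6.6]
finger_gap: 0.0007
grasp_force: 3.2
```

>>> drive_tool(
  steps=[1, 0, 0, 0, 0, 0, 0],
)

```text
t: 7.7
tcp_pos: [0.5196, -0.0477, 0.2515]
tool_rot: [-3.141, 0.0, -2.76]
ft_force: [-1.4, 0.3, 7.0]
finger_gap: 0.0003
grasp_force: 3.2
```

>>> drive_tool(
  steps=[1, 0, 0, -0.01, 0, 0, 0, 1, 0, 0, -0.025, 0, 0, 0, 0.5, 0, 0, -0.025, 0, 0, 0, 0.5, -0.04, -0.025, 0, 0, 0, 0, 0.5, -0.039, -0.025, 0, 0, 0, 0, 0.5, 0, 0, 0, 0, 0, 0, 0.5, 0, 0, 0, 0, 0, 0],
)

```text
t: 8.57
tcp_pos: [0.6107, -0.0645, 0.3107]
tool_rot: [3.141, -0.002, -2.76]
ft_force: [-0.2, 0.2, 0.3]
finger_gap: 0.0434
grasp_force: 0.0
```

```bash
python3 - <<'E'
from h import *
s=robot.observe();print(s['tcp_pos'],s['tool_rot'],s['finger_gap'])
w=snap('wrist','w3.png')
for p in[(.6109,-.0642,.203),(.538,-.0944,.175),(.519,-.0477,.2435),s['tcp_pos']]:print(proj(w,p))
E
```

```text
[ 0.61066806 -0.06449367  0.31066083] [ 3.14073724e+00 -1.52155570e-03 -2.75982794e+00] 0.043389304011816114
[319.77354695 241.15810727]
[318.65515287 128.84593934]
[406.96966085 129.79257384]
[319.60558527 310.37848578]
```

View pics/w3.png

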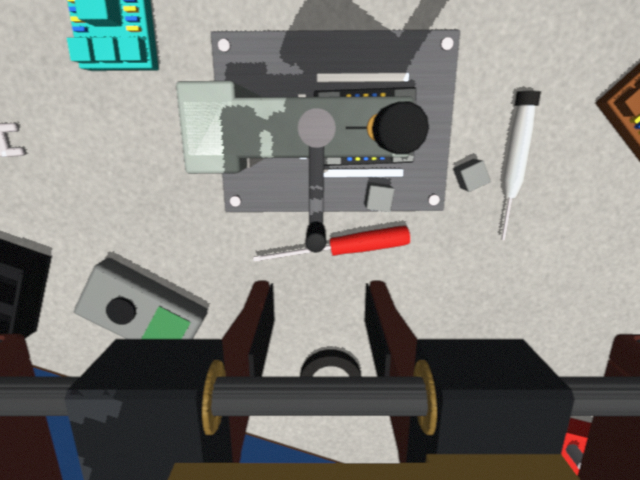

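The wrist view shows the post top at about (316,239) against a predicted (320,241), and the pivot at (317,128). Both fit the estimate, and the open fingers straddle the post. I'll go down.

>>> drive_tool(
  steps=[0.5, 0, 0, 0.03, 0, 0, 0, 0.5, 0, 0, 0.03, 0, 0, 0, 0.5, 0, 0, 0.03, 0, 0, 0, 0.5, 0, 0, 0.02, 0, 0, 0, 0.5, 0, 0, 0.013, 0, 0, 0, 0.5, 0, 0, 0, 0, 0, 0],
)

```text
t: 9.38
tcp_pos: [0.6104, -0.0644, 0.1878]
tool_rot: [3.141, -0.001, -2.76]
ft_force: [0.3, 0.1, -0.3]
finger_gap: 0.0437
grasp_force: 0.0
```

>>> drive_tool(
  steps=[0.73, 0, 0, 0, 0, 0, 0, 0.73, 0, 0, 0, 0, 0, 0, 0.73, 0.00025, -0.00628, 0, 0, 0, 4.5, 0.73, 0.00025, -0.00628, 0, 0, 0, 4.5, 0.73, 0.00025, -0.00628, 0, 0, 0, 4.5, 0.73, 0.00025, -0.00628, 0, 0, 0, 4.5],
  newtons=20,
)

```text
t: 10.12
tcp_pos: [0.6174, -0.088, 0.1889]
tool_rot: [3.14, 0.001, -3.077]
ft_force: [0.3, 3.9, 0.7]
finger_gap: 0.0238
grasp_force: 2.2
```

>>> drive_tool(
  steps=[0.73, 0.00025, -0.00628, 0, 0, 0, 4.5, 0.73, 0.00025, -0.00628, 0, 0, 0, 4.5, 0.73, 0.00025, -0.00628, 0, 0, 0, 4.5, 0.73, 0.00025, -0.00628, 0, 0, 0, 4.5, 0.73, 0.00025, -0.00628, 0, 0, 0, 4.5, 0.73, 0.00025, -0.00628, 0, 0, 0, 4.5, 0.73, 0.00025, -0.00628, 0, 0, 0, 4.5, 0.73, 0.00025, -0.00628, 0, 0, 0, 4.5, 0.73, 0.00025, -0.00628, 0, 0, 0, 4.5, 0.73, 0.00025, -0.00628, 0, 0, 0, 4.5],
)

```text
t: 11.38
tcp_pos: [0.5996, -0.1465, 0.189]
tool_rot: [3.138, 0.003, 2.421]
ft_force: [4.8, 3.4, -3.1]
finger_gap: 0.0236
grasp_force: 3.0
```

>>> drive_tool(
  steps=[0.73, 0.00025, -0.00628, 0, 0, 0, 4.5, 0.73, 0.00025, -0.00628, 0, 0, 0, 4.5, 0.73, 0, 0, 0, 0, 0, 0, 0.73, 0, 0, 0, 0, 0, 0],
)

```text
t: 11.88
tcp_pos: [0.5903, -0.1561, 0.189]
tool_rot: [3.139, 0.003, 2.267]
ft_force: [4.7, 0.4, -1.9]
finger_gap: 0.0239
grasp_force: 2.1
```

>>> drive_tool(
  steps=[0.73, 0.00015, -0.0042, 0, 0, 0, 3, 0.73, 0, 0, 0, 0, 0, 0, 0.73, 0, 0, 0, 0, 0, 0],
)

```text
t: 12.25
tcp_pos: [0.5871, -0.1587, 0.189]
tool_rot: [3.139, 0.003, 2.215]
ft_force: [5.3, -0.3, -2.0]
finger_gap: 0.0236
grasp_force: 2.3
```

>>> drive_tool(
  steps=[0.73, 0, 0.004, 0, 0, 0, 0, 0.6, 0, 0, 0, 0, 0, 0, 0.6, 0, 0, 0, 0, 0, 0, 0.6, 0, 0, -0.02, 0, 0, 0, 0.6, 0, 0, -0.03, 0, 0, 0, 0.6, 0, 0, -0.04, 0, 0, 0, 0.6, 0, 0, -0.04, 0, 0, 0, 0.6, 0, 0, 0, 0, 0, 0],
)

```text
t: 13.25
tcp_pos: [0.5899, -0.1568, 0.322]
tool_rot: [3.138, 0.006, 2.214]
ft_force: [0.5, -0.3, -0.2]
finger_gap: 0.0346
grasp_force: 0.0
```

```bash
python3 - <<'E'
from h import *
s=robot.observe();print(s['t'],s['tcp_pos'],s['ft_force'])
w=snap('wrist');c=snap('scene')
o=np.hstack([cv2.resize(w['pixels'],(400,300)),cv2.resize(c['pixels'][190:340,180:380],(400,300),interpolation=2)]);cv2.imwrite('pics/c4.png',o)
P=np.array([.538,-.0944])
for th in(1.1,1.2,1.3):
    a=np.radians(21.9)-th;print(th,proj(w,[*(P+.08*np.array([np.cos(a),np.sin(a)])),.203])*.625)
E
```

```text
13.25 [ 0.58993663 -0.15682771  0.32196017] [ 0.50229071 -0.28071419 -0.1686577 ]
1.1 [209.80786916 144.13601668]
1.2 [203.31619309 145.14299396]
1.3 [196.76688894 145.52326254]
```

View pics/c4.png

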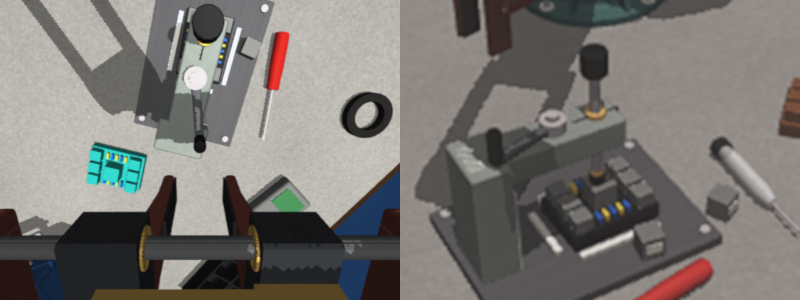

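The post top is at about (200,145), which puts the lever near 1.24 rad, so it is locked. The foot rests on the relay at about (597,175), the bystanders haven't moved, and the gripper is clear.

```bash
python3 -c "
from cell import robot;print(robot.hand_in())"
```

```text
the job is handed in; nothing more can be done
None
```

The job is handed in, with no verdict returned: the foot rests on the relay after about 4 N of estimated contact, the lever is locked at about 1.24 rad by camera, and the gripper is clear of everything.

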